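Index the bowl blank and hold the lock plunger in

TASK

Turn the wooden blank on the indexing stand until the notch in the rim of its steel plate sits under the lock pin, let go of it, then push the sprung plunger knob straight down all the way (12 mm) so that the pin drops into the notch, and keep it held fully down: finish while still holding it with the gripper's fingers. Leave the other things on the bench where they are.

Things in the scene. Friction and masses are not known exactly. Their poses are not given: they have to be found in the camera images.
- stand: fixed indexing stand, grey and dark steel; origin at bench level on the spindle's vertical axis, z up, +x pointing to the lock plunger. A bracket there (post 18 x 36 mm, 96 to 114 mm from the axis, 76 mm high) carries a sleeve (26 mm across, 65 to 77 mm above the bench) in which the lock pin slides, 78 mm from the axis
- spindle (a joint): angle (rad) of the spindle about its vertical axis, positive anticlockwise from above; 0 = notch exactly under the pin; starts at 0.5 to 1.45, limits -2.6 to 2.6, stays where left (friction 0.08 N m). It carries a round steel plate (170 mm across, top 62 mm above the bench) with one notch 18 mm wide cut 19 mm in from the rim, a dark line leading to it, and a chuck with a light wood blank
- blank_grip (a point): where to grip the wooden blank: middle of the rectangular block at its top, on the spindle's axis, 124 mm above the bench. The block is 56 mm long (this point's x axis, which points to the notch), 30 mm wide (its y axis) and spans 104 to 142 mm above the bench; below it the blank is round, up to 92 mm across. All turns with the spindle
- notch (a point): the middle of the notch, 78 mm from the spindle's axis, level with the plate's top (62 mm above the bench)
- plunger (a joint): travel (m) of the sprung lock plunger: 0 up, 0.012 fully down; its spring takes about 3.6 N to start and 11 N at full travel and returns it when released. The round-ended pin (14 mm across) stops on the plate after about 2 mm unless the notch is under it; within about 4 degrees of the right angle its round end draws the plate in by itself
- plunger_top (a point): the centre of the top face of the plunger's round dark steel knob (32 mm across, 12 mm high), on the pin's vertical axis; 104 mm above the bench when up; it moves down with the plunger
- wax_tin: plain round metal tin, 72 mm across, 34 mm high; origin at the centre of its underside; a bystander close to the stand
- sanding_block: cork block 85 x 50 x 30 mm; origin at the centre of its underside; a bystander close to the stand
- mallet: dark wooden carver's mallet standing on its head, 86 mm across, 207 mm high; origin at the centre of its underside; bystander
- turned_bowl: wooden bowl, 130 mm across, 50 mm high; origin at the centre of its underside; bystander
- glue_bottle: white bottle, 56 mm across, 150 mm high; origin at the centre of its underside; bystander
- gouge: turning gouge lying flat, 350 mm long: dark handle to its -x, steel blade to its +x; origin on the bench under the ferrule; bystander
- caliper: steel outside calipers lying flat, 145 mm long along +x from the pivot, 80 mm wide; origin under the pivot; bystander

How it is judged:
By the outcome, as a careful person would: the job done as asked, in the order asked, and still so for the second after the job is handed in, while the arm keeps its last pose, push and grip.
It also fails if it takes over 40 s, if anything falls off the work surface, if the arm or the gripper's body presses on something with over 40 N, if the wrist force passes 120 N, or if a joint passes its speed limit or range.

ROBOT

A 6-joint arm with a two-finger parallel gripper is mounted at the origin on the work surface. World frame = base frame: x ahead of the robot, y to its left, z up, the work surface at z = 0. Lengths are in mm, angles in rad, forces in N, time in s.
With the tool pointing down it reaches from about 275 to 1000 mm from the base axis. Payload 8.4 kg.
Tool frame: the origin (TCP) lies at the very end of the fingers, on their centre line; the grasp point (between the pads) lies 19 mm behind it; z points along the fingers, y is the direction in which the jaws open and shut (so a half turn about z gives the same grasp; the last joint's range is limited). The gripper opens to 85 mm and grips with 20 to 120 N. Pads are 22 mm wide; open, the fingers measure 114 mm over their backs; the gripper's body (76 mm by 85 mm) begins 54 mm behind the grasp point. The pads swing forward as they close: fully open they stand 13 mm farther back than shut.
Start: joints at [-1.253, 0.353, 1.633, -0, 1.155, -0.002], TCP at [196.484, -593.314, 231.281] pointing down, gripper open.
Joint ranges: [-2.63, 2.63], [-0.92, 2.1], [0.06, 2.66], [-1.3, 4.44], [0, 2.69], [-3.02, 3.02]. Speed limits (rad/s): [2.22, 2.22, 2.79, 3.14, 3.14, 3.14].

INTERFACE

Orientations are given as [roll, pitch, yaw] about the fixed x, y, z axes, in that order (R = Rz(yaw) Ry(pitch) Rx(roll)).
In Python, from rig import r gives the robot as it stands.
- The arm moves only by the tool jog_arm, never from a script. Its argument "increments" is text: rows parted by semicolons, each of 7 numbers parted by spaces: the shift along the tool's x, y, z in cm, then the turn, a rotation vector about the tool's x, y, z in rad, then the opening, from -1 (shut) to 1 (fully open). A call has exactly 8 rows; each row shifts and turns the commanded pose from where the row before left it, along the tool's axes as they then stand; what a row does not reach is not made up. A row lasts 1/10 s, in which the tool goes at most 50 mm and 8.59 degrees, less where a joint would pass 70% of its speed; a pose out of reach is approached as far as the arm can. A call with a gripper value outside its range is refused whole. The fingers move at their own pace and stop on an object; "squeeze" is the grip in N (left out, the last holds). Time passes only in rows, so rows that do not move let the fingers close, or fill a call up. It gives the time, the measured TCP pose, the force and the opening at its end, in the units of the state.
- r.sense(): the state, without advancing time (a new reading comes with each control period).
- r.grab_frame(name): name is "scene" or "top" or "wrist"; returns the picture (480x640x3 uint8, red, green, blue); there is no depth.
- r.camera_info(name): a dict with "K" (3x3 intrinsics, pixels), "dist_coeffs" ([k1, k2, p1, p2, k3] as OpenCV has them; the pictures are not rectified), "rvec" (rotation vector, rad) and "tvec" (3), from world to camera coordinates, as OpenCV has them. Camera axes: x right, y down, z forward; pixel columns grow to the right and rows downward; lengths in mm; the calibration is good to about 2 mm. A picture is of the moment at which its call begins: read the wrist's pose just before it. camera_info takes no time and is no camera call; for the wrist camera it gives the pose at the moment of the call.
- r.sign_off(): hands the job in, once; it reports no verdict.
The state is a dict: "clock": time; "qpos": joint angles; "qvel": joint speeds; "joint_efforts": joint torques, N m; "eef_pos": TCP position; "tcp_rot": TCP orientation; "contact_force": force on the tool from outside, world axes, zero at the start; "wrist_torque": the same for the moment, N m; "opening": opening from 0.0 (shut) to 1.0 (fully open).
Only numpy, scipy, OpenCV 4.12 (cv2) and the standard library are available. Lean on these libraries where they do the work, as an engineer would, in place of code of your own. Each camera call takes 0.05 s, during which the arm holds its last target.

## Working session

There is one attempt and no reset: what is moved stays moved. The work goes in short steps, Python scripts to look and compute and a tool call to move; the robot and the scene stay as the last step left them, time stands still between calls to the robot, and variables do not carry over. Pictures are saved under pics/ and viewed, and the job is handed in when it is done.

Besides the shell and the picture viewer there is one more tool, called after "Call:" as name(argument=value, ...), one argument or row to a line, values as JSON. jog_arm: Moves the arm, as the interface text tells. Its arguments: {"type":"object","properties":{"increments":{"type":"string"},"squeeze":{"type":"number"}},"required":["increments"]}

```bash
ls && mkdir -p pics && python3 - <<'E'
from rig import r
import cv2
s=r.sense();print(s)
for n in("scene","top","wrist"):
    im=r.grab_frame(n);cv2.imwrite(f"pics/{n}0.png",im[:,:,::-1]);print(n,r.camera_info(n))
E
```

```text
pics
{'clock': 0.0, 'qpos': array([-1.25343015e+00,  3.53631110e-01,  1.63412962e+00, -3.98280003e-06,
        1.15521763e+00, -2.40494406e-03]), 'qvel': array([ 2.59704653e-05, -5.37747436e-04,  3.43092449e-04, -1.42192439e-04,
        7.38614003e-04, -1.13174200e-03]), 'joint_efforts': array([-1.27844719e-04, -6.05249977e+01, -3.42065692e+01, -1.29879745e-04,
        9.46997636e-03,  8.07914375e-06]), 'eef_pos': array([ 196.31487791, -592.86391302,  230.5742619 ]), 'tcp_rot': array([-3.14020694e+00,  3.08998002e-07,  3.19772731e-01]), 'contact_force': array([-0.35179542,  0.40328313,  0.05517874]), 'wrist_torque': array([-0.02085572, -0.01623479,  0.04429763]), 'opening': 1.0012281041667115}
scene {'K': array([[535.12556787,   0.        , 322.39477442],
       [  0.        , 535.12556787, 241.17757175],
       [  0.        ,   0.        ,   1.        ]]), 'dist_coeffs': array([-0.0293599,  0.       ,  0.       ,  0.       ,  0.       ]), 'rvec': array([ 1.825634  ,  2.0148658 , -0.57916601]), 'tvec': array([  94.15573142, -395.43084842, 1823.22741965])}
top {'K': array([[558.40697215,   0.        , 314.76742613],
       [  0.        , 558.40697215, 242.14223279],
       [  0.        ,   0.        ,   1.        ]]), 'dist_coeffs': array([-0.07794848,  0.        ,  0.        ,  0.        ,  0.        ]), 'rvec': array([ 2.15045519, -2.16443887,  0.10413431]), 'tvec': array([ -21.96891088,  539.06533585, 1680.75841289])}
wrist {'K': array([[386.63560342,   0.        , 321.57974375],
       [  0.        , 386.63560342, 239.20414874],
       [  0.        ,   0.        ,   1.        ]]), 'dist_coeffs': array([-0.01331426,  0.        ,  0.        ,  0.        ,  0.        ]), 'rvec': array([-2.34330958,  1.69162635,  0.25467479]), 'tvec': array([-624.91884992,  -39.35164623,  379.61012921])}
```

View pics/top0.png

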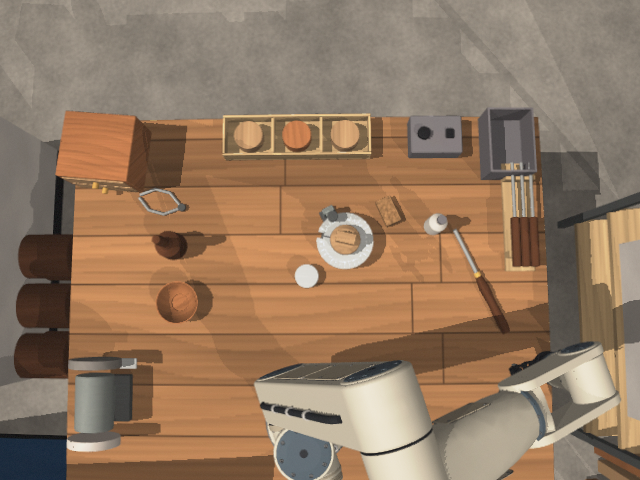

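View pics/scene0.png

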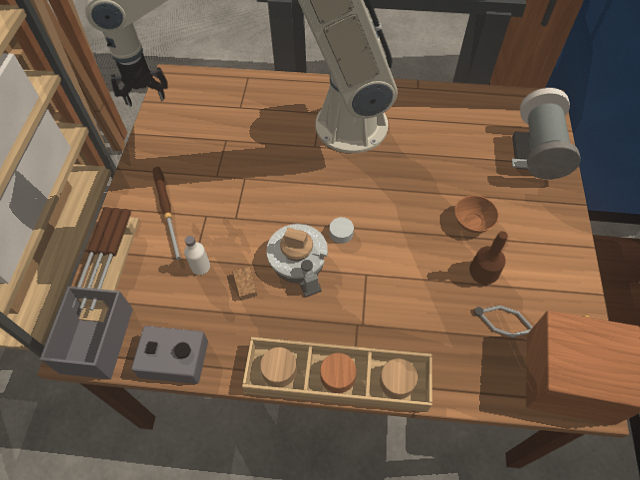

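View pics/wrist0.png

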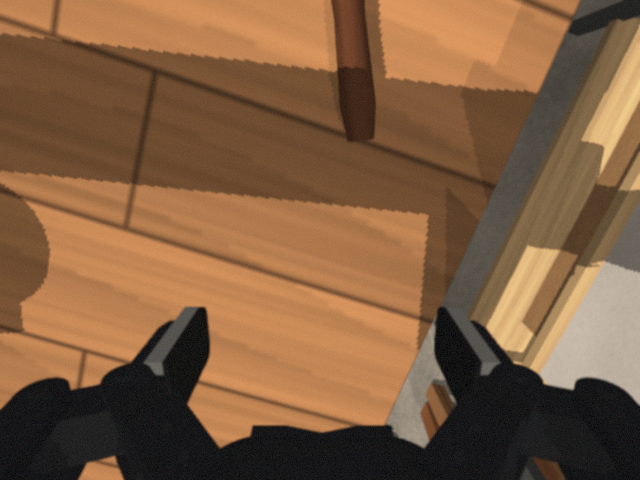

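The top view shows the plate at about (345,240), the plunger knob at about (328,213) and the blank at (345,238). The tin is at (307,276) and the cork at (389,211). I'll zoom in on the stand in both fixed views.

```bash
cat > h.py <<'E'
import numpy as np, cv2
def ray(ci,uv):
    K=ci["K"];R,_=cv2.Rodrigues(ci["rvec"]);t=np.ravel(ci["tvec"])
    p=cv2.undistortPoints(np.array(uv,float).reshape(-1,1,2),K,ci["dist_coeffs"]).reshape(-1,2)
    d=(R.T@np.c_[p,np.ones(len(p))].T).T
    return -R.T@t,d
def onplane(ci,uv,z):
    c,d=ray(ci,uv);return c+d*((z-c[2])/d[:,2])[:,None]
def proj(ci,P):
    return cv2.projectPoints(np.array(P,float).reshape(-1,1,3),ci["rvec"],ci["tvec"],ci["K"],ci["dist_coeffs"])[0].reshape(-1,2)
E
python3 - <<'E'
import cv2
a=cv2.imread("pics/top0.png")[190:290,280:415]
b=cv2.imread("pics/scene0.png")[210:310,225:360]
cv2.imwrite("pics/c0.png",cv2.vconcat([cv2.resize(a,None,fx=2.95,fy=2.95,interpolation=2),cv2.resize(b,None,fx=2.95,fy=2.95,interpolation=2)]))
cv2.imwrite("pics/ct.png",cv2.resize(a,None,fx=5.9,fy=5.9,interpolation=2))
cv2.imwrite("pics/cs.png",cv2.resize(b,None,fx=5.9,fy=5.9,interpolation=2))
E
```

```text
(no output)
```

View pics/ct.png

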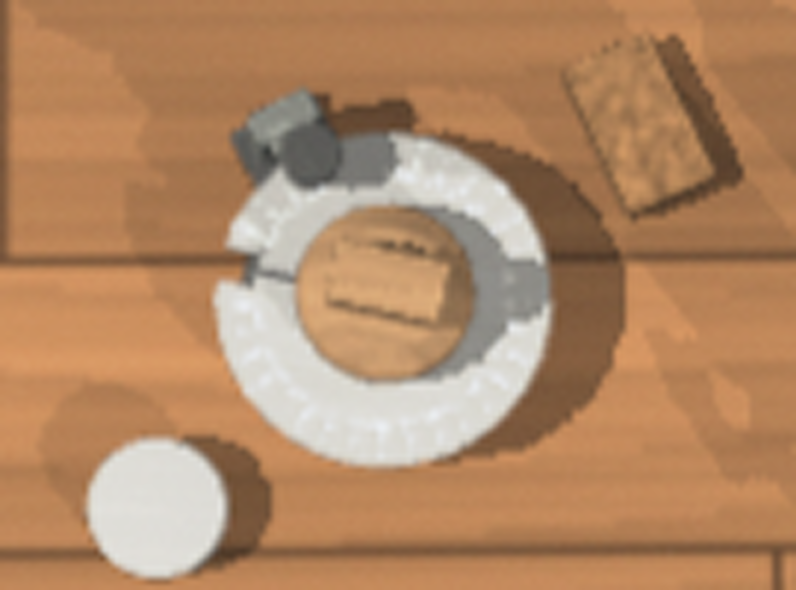

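View pics/cs.png

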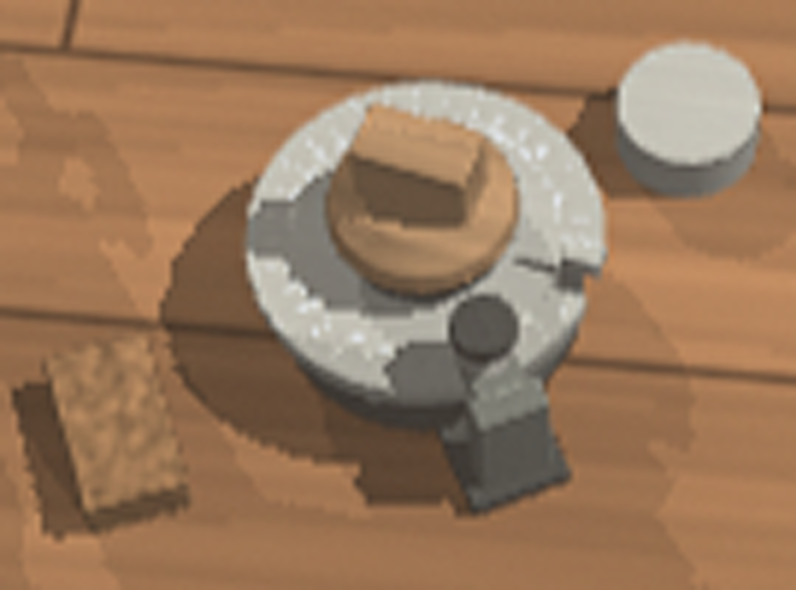

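```bash
python3 - <<'E'
from rig import r
from h import *
T=r.camera_info("top");S=r.camera_info("scene")
im=cv2.imread("pics/top0.png").astype(int)
def ct(p): p=np.array(p,float);return (p+.5)/5.9-.5+[280,190]
def cs(p): p=np.array(p,float);return (p+.5)/5.9-.5+[225,210]
# plate rim points by crop
rim=ct([(215,300),(549,300),(382,467),(390,132),(270,423),(500,420),(490,170)])
P=onplane(T,rim,62);A=np.c_[2*P[:,:2],np.ones(len(P))];s=np.linalg.lstsq(A,(P[:,:2]**2).sum(1),rcond=None)[0]
c=s[:2];print("plate c",c,"R",np.sqrt(s[2]+c@c))
rs=cs([(246,225),(605,225),(435,82),(300,355),(330,385),(280,130),(560,140)])
P=onplane(S,rs,62);A=np.c_[2*P[:,:2],np.ones(len(P))];s=np.linalg.lstsq(A,(P[:,:2]**2).sum(1),rcond=None)[0]
c2=s[:2];print("scene plate c",c2,"R",np.sqrt(s[2]+c2@c2))
k=onplane(T,ct([(310,153)]),104)[0,:2];k2=onplane(S,cs([(484,326)]),104)[0,:2]
n=onplane(T,ct([(236,271)]),62)[0,:2]; n2=onplane(S,cs([(580,272)]),62)[0,:2]
for nm,cc,kk,nn in(("top",c,k,n),("scene",c2,k2,n2)):
    a=np.arctan2(*(kk-cc)[::-1]);b=np.arctan2(*(nn-cc)[::-1])
    print(nm,"knob",kk,np.hypot(*(kk-cc)),a,"notch",nn,np.hypot(*(nn-cc)),b,"diff",b-a)
# line
l=onplane(T,ct([(297,278),(255,270)]),62)[:,:2];print("line dir",np.arctan2(*(l[1]-l[0])[::-1]),np.arctan2(*(l[0]-c)[::-1]))
# tin, sanding
print("tin",onplane(T,ct([(157,508)]),34)[0],onplane(S,cs([(689,104)]),34)[0],"cork",onplane(T,ct([(640,124)]),30)[0])
# block top corners
print("blk",onplane(T,ct([(340,236),(452,258),(437,324),(326,305)]),142)[:,:2])
E
```

```text
plate c [ 540.72170295 -115.02171304] R 85.66728529028448
scene plate c [ 542.51429413 -114.16403509] R 86.64775080168978
top knob [609.14262094 -78.08339837] 77.75513558218542 0.49503163075974815 notch [555.26879919 -40.52974133] 75.899089968004 1.3779393893718137 diff 0.8829077586120655
scene knob [612.17822729 -73.91477451] 80.45536999767887 0.5239084575001608 notch [555.93351857 -36.49566375] 78.81910613868912 1.3997094621821848 diff 0.875801004682024
line dir 1.3737255280042802 1.3287557444071676
tin [436.13207441   1.09289728  34.        ] [438.89339322   5.82130924  34.        ] cork [ 635.01078701 -251.85337626   30.        ]
blk [[ 562.1529214   -91.61461274]
 [ 550.97516342 -145.86527531]
 [ 518.80867725 -138.15240109]
 [ 528.46314157  -84.48613757]]
```

The two views agree. The stand axis is at about (541,-115), the stand yaw is about 0.50, and the spindle is at about 0.88 rad. The knob is 78 mm from the axis, as specified. Next I'll plan the approach to just above the blank.

```bash
cat > plan.py <<'E'
import numpy as np
from scipy.spatial.transform import Rotation as Ro
def plan(p0,rpy0,p1,rpy1,n):
    R0=Ro.from_euler("xyz",rpy0);R1=Ro.from_euler("xyz",rpy1)
    w=(R0.inv()*R1).as_rotvec()/n; d=(np.array(p1)-p0)/n;R=R0
    for i in range(n):
        print(np.round(R.inv().apply(d)/10,2),np.round(w,3)); R=R*Ro.from_rotvec(w)
E
python3 -c "
from plan import *
plan([196.4,-593.1,231],[-3.1405,0,.3197],[541,-115,231],[np.pi,0,1.378],16)"
```

```text
[ 2.98 -2.16  0.  ] [-0.    -0.    -0.066]
[ 3.12 -1.96  0.  ] [-0.    -0.    -0.066]
[ 3.24 -1.75  0.  ] [-0.    -0.    -0.066]
[ 3.35 -1.53  0.  ] [-0.    -0.    -0.066]
[ 3.44 -1.3   0.  ] [-0.    -0.    -0.066]
[ 3.52 -1.07  0.  ] [-0.    -0.    -0.066]
[ 3.59 -0.84  0.  ] [-0.    -0.    -0.066]
[ 3.63 -0.6   0.  ] [-0.    -0.    -0.066]
[ 3.67 -0.36  0.  ] [-0.    -0.    -0.066]
[ 3.68 -0.12  0.  ] [-0.    -0.    -0.066]
[3.68 0.13 0.  ] [-0.    -0.    -0.066]
[3.66 0.37 0.  ] [-0.    -0.    -0.066]
[3.63 0.61 0.  ] [-0.    -0.    -0.066]
[3.58 0.85 0.  ] [-0.    -0.    -0.066]
[3.52 1.09 0.  ] [-0.    -0.    -0.066]
[3.44 1.32 0.  ] [-0.    -0.    -0.066]
```

Call:
jog_arm(
  increments="2.98 -2.16 0 0 0 -0.066 1; 3.12 -1.96 0 0 0 -0.066 1; 3.24 -1.75 0 0 0 -0.066 1; 3.35 -1.53 0 0 0 -0.066 1; 3.44 -1.3 0 0 0 -0.066 1; 3.52 -1.07 0 0 0 -0.066 1; 3.59 -0.84 0 0 0 -0.066 1; 3.63 -0.6 0 0 0 -0.066 1",
)

```text
clock: 0.95
eef_pos: [369.3, -353.1, 231.2]
tcp_rot: [-3.142, -0.0, 0.85]
contact_force: [1.7, -0.5, 0.2]
opening: 1.005
```

Call:
jog_arm(
  increments="3.67 -0.36 0 0 0 -0.066 1; 3.68 -0.12 0 0 0 -0.066 1; 3.68 0.13 0 0 0 -0.066 1; 3.66 0.37 0 0 0 -0.066 1; 3.63 0.61 0 0 0 -0.066 1; 3.58 0.85 0 0 0 -0.066 1; 3.52 1.09 0 0 0 -0.066 1; 1.5 0.5 0 0 0 -0.066 1",
)

```text
clock: 1.75
eef_pos: [529.9, -129.9, 231.1]
tcp_rot: [3.141, -0.001, 1.38]
contact_force: [0.2, -0.4, -0.3]
opening: 1.005
```

```bash
python3 - <<'E'
from rig import r
from h import *
import pickle
s=r.sense();ci=r.camera_info("wrist");im=r.grab_frame("wrist");cv2.imwrite("pics/w1.png",im[:,:,::-1]);pickle.dump(ci,open("w1.pkl","wb"))
print(s["clock"],s["eef_pos"],s["tcp_rot"],s["qpos"],s["contact_force"])
R=cv2.Rodrigues(ci["rvec"])[0];print(-R.T@ci["tvec"],R[2])
E
```

```text
1.75 [ 529.8646009  -129.92987363  231.14260368] [ 3.14135211e+00 -6.43109838e-04  1.38018176e+00] [-2.43629408e-01  2.29947003e-01  1.80431074e+00  7.32266603e-04
  1.10712889e+00 -5.33421876e-02] [ 0.24889477 -0.354158   -0.25721985]
[543.35712002 -57.4423407  374.3237283 ] [-0.05542944 -0.28696678 -0.95633553]
```

View pics/w1.png

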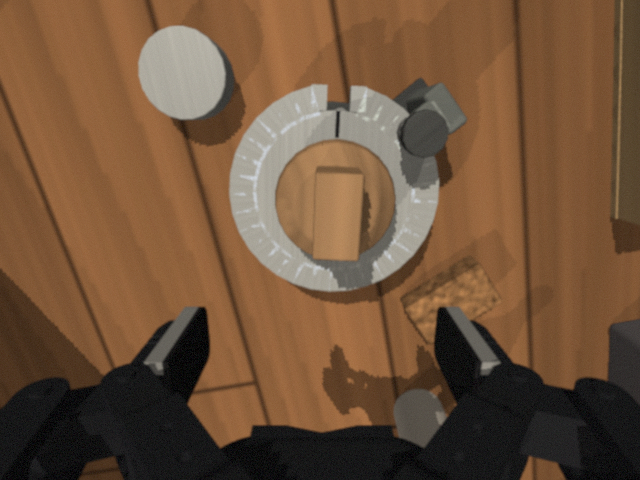

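The wrist view clearly shows the plate centred near (334,190), the notch at (339,98), the knob at (423,134), and the block top from (317,174) to (360,261). I'll measure from this picture.

```bash
python3 - <<'E'
from h import *
import pickle
ci=pickle.load(open("w1.pkl","rb"))
im=cv2.imread("pics/w1.png");hsv=cv2.cvtColor(im,cv2.COLOR_BGR2HSV)
m=((hsv[...,1]<60)&(hsv[...,2]>95)).astype(np.uint8)
roi=np.zeros_like(m);cv2.circle(roi,(334,190),112,1,-1);m&=roi
n,l,st,ce=cv2.connectedComponentsWithStats(m);i=1+np.argmax(st[1:,4]);print(st[i])
cn=max(cv2.findContours((l==i).astype(np.uint8),0,1)[0],key=cv2.contourArea)[:,0].astype(float)
P=onplane(ci,cn,62)[:,:2]
c=np.array([541.,-115])
for k in range(10):
    d=np.hypot(*(P-c).T);g=(abs(d-85.)<(12 if k<3 else 3))
    A=np.c_[2*P[g],np.ones(g.sum())];s=np.linalg.lstsq(A,(P[g]**2).sum(1),rcond=None)[0];c=s[:2]
print("plate",c,np.sqrt(s[2]+c@c),g.sum())
# knob
for thr in(60,75):
    mk=((hsv[...,1]<70)&(hsv[...,2]<thr)).astype(np.uint8);roi=np.zeros_like(m);cv2.circle(roi,(423,134),28,1,-1);mk&=roi
    q=cv2.findContours(mk,0,1)[0];q=max(q,key=cv2.contourArea);print("knob px",cv2.minEnclosingCircle(q),cv2.moments(q)["m10"]/cv2.moments(q)["m00"])
k=onplane(ci,[(423.5,133)],104)[0,:2]
nt=onplane(ci,[(327.5,86),(351,87)],62)[:,:2];ln=onplane(ci,[(338,112),(337,136)],62)[:,:2]
b=onplane(ci,[(317,174),(363,175),(359,261),(313,259)],142)[:,:2]
an=lambda v:np.arctan2(v[1],v[0])
print("knob",k,np.hypot(*(k-c)),an(k-c));print("notch",nt,np.hypot(*(nt[0]-nt[1])),an(nt.mean(0)-c));print("line",an(ln[0]-ln[1]),an(ln[0]-c))
print("blk",b.mean(0),np.hypot(*(b-np.roll(b,1,0)).T),an(b[0]-b[3]),an(b[1]-b[2]))
cv2.imwrite("pics/w1c.png",cv2.resize(im[60:300,200:480],None,fx=2.8,fy=2.5))
E
```

```text
[  230    84   210   208 20500]
plate [ 542.15310335 -115.98741494] 84.89629270883347 536
knob px ((414.5, 130.5), 23.63270378112793) 405.01075268817203
knob px ((421.56158447265625, 132.217041015625), 25.823163986206055) 423.2340314681671
knob [609.50139302 -77.90100616] 77.37161401510815 0.5146761692707053
notch [[552.51572183 -33.26202086]
 [569.81840425 -37.3072935 ]] 17.769272631556678 1.3394112653065162
line 1.3488448712616024 1.338986818113674
blk [ 542.34476534 -116.02646009] [54.03778006 27.52388329 54.74454955 29.43592471] 1.3297919297206269 1.3649362390743256
```

View pics/w1c.png

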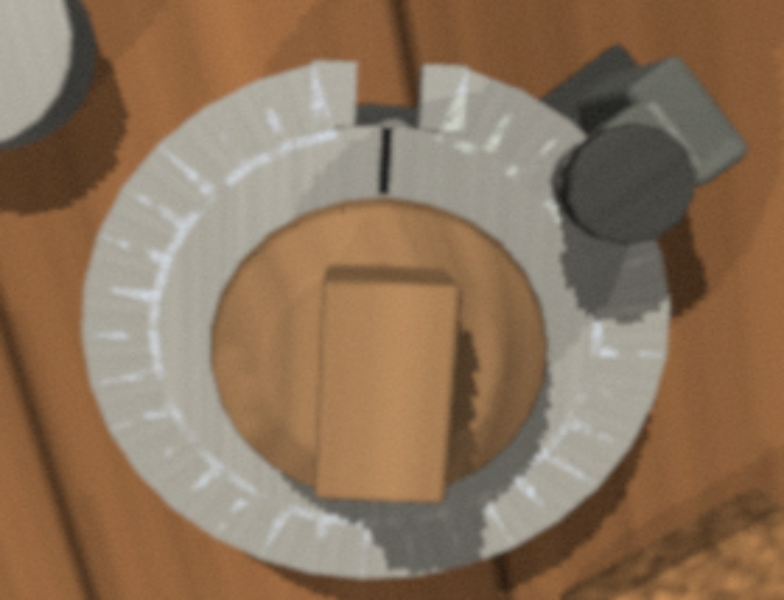

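The plate and block centres agree to within 0.2 mm at (542.2,-116.0). The notch is at yaw 1.34 and the knob at about (610.5,-78), yaw about 0.508, so the blank needs a turn of about -0.83 rad. Next I'll descend onto it.

```bash
python3 -c "
from plan import *
plan([529.9,-129.9,231.1],[3.1413,-.0006,1.380],[542.2,-116,231.1],[np.pi,0,1.342],2)"
```

```text
[0.8  0.47 0.  ] [ 0.    -0.     0.019]
[0.81 0.46 0.  ] [ 0.    -0.     0.019]
```

Call:
jog_arm(
  increments="0.8 0.47 0.5 0 0 0.019 1; 0.81 0.46 1 0 0 0.019 1; 0 0 2.4 0 0 0 1; 0 0 2.4 0 0 0 1; 0 0 2.4 0 0 0 1; 0 0 2.2 0 0 0 1; 0 0 1.4 0 0 0 1; 0 0 0 0 0 0 0.6",
  squeeze=50,
)

```text
clock: 2.6
eef_pos: [539.3, -118.4, 106.5]
tcp_rot: [-3.138, 0.0, 1.337]
contact_force: [0.0, -0.1, -0.0]
opening: 0.851
```

```bash
python3 - <<'E'
from rig import r
import cv2
im=r.grab_frame("wrist");cv2.imwrite("pics/w2.png",im[:,:,::-1])
s=r.sense();print(s["clock"],s["eef_pos"],s["tcp_rot"],s["contact_force"],s["opening"])
E
```

```text
2.65 [ 540.23079274 -118.54292141  107.76662041] [-3.13987823e+00  6.12059652e-05  1.33728830e+00] [0.37451961 0.00530051 0.75660536] 0.8004810091835969
```

View pics/w2.png

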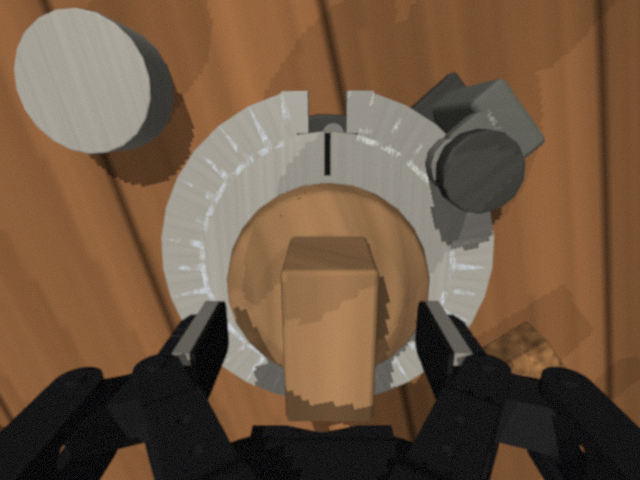

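The fingers straddle the block, which spans columns 283–376 between pads at 228 and 418. The tool is about 3 mm off centre, so I'll nudge it and close.

Call:
jog_arm(
  increments="0.27 0.13 0 0 0 -0.003 0.6; 0 0 0 0 0 0 0; 0 0 0 0 0 0 -0.3; 0 0 0 0 0 0 -0.8; 0 0 0 0 0 0 -0.8; 0 0 0 0 0 0 -0.8; 0 0 0 0 0 0 -0.8; 0 0 0 0 0 0 -0.8",
  squeeze=50,
)

```text
clock: 3.45
eef_pos: [542.6, -116.0, 109.1]
tcp_rot: [3.141, -0.0, 1.341]
contact_force: [-2.4, 0.5, 6.2]
opening: 0.343
```

```bash
python3 - <<'E'
from rig import r
s=r.sense();print(s["clock"],s["eef_pos"],s["tcp_rot"],s["contact_force"],s["wrist_torque"],s["opening"],s["qpos"])
E
```

```text
3.45 [ 542.63206417 -116.01086749  109.11808203] [ 3.14145857e+00 -1.00665373e-04  1.34082394e+00] [-2.37053411  0.52034065  6.21750192] [ 0.12563756  0.47655158 -0.03727739] 0.34345642004882054 [-2.13386088e-01  3.94315945e-01  1.88683708e+00  1.29844788e-04
  8.60303896e-01  1.65016270e-02]
```

The block is gripped: the opening is about 29 mm and the TCP is on the axis. Now I'll turn it by +0.833 about tool z, which is clockwise from above.

Call:
jog_arm(
  increments="0 0 -0.1 0 0 0.05 -0.8; 0 0 0 0 0 0.1 -0.8; 0 0 0 0 0 0.12 -0.8; 0 0 0 0 0 0.13 -0.8; 0 0 0 0 0 0.13 -0.8; 0 0 0 0 0 0.12 -0.8; 0 0 0 0 0 0.1 -0.8; 0 0 0 0 0 0.083 -0.8",
)

```text
clock: 4.25
eef_pos: [541.9, -115.5, 109.2]
tcp_rot: [-3.14, 0.001, 0.504]
contact_force: [-1.9, 3.5, -1.2]
opening: 0.344
```

Call:
jog_arm(
  increments="0 0 0 0 0 0 -0.8; 0 0 0 0 0 0 -0.8; 0 0 0 0 0 0 -0.8; 0 0 0 0 0 0 -0.8; 0 0 0 0 0 0 -0.8; 0 0 0 0 0 0 -0.8; 0 0 0 0 0 0 -0.8; 0 0 0 0 0 0 -0.8",
)

```text
clock: 5.05
eef_pos: [541.9, -115.5, 109.2]
tcp_rot: [-3.14, 0.001, 0.511]
contact_force: [-2.7, 4.6, 1.0]
opening: 0.345
```

```bash
python3 - <<'E'
from rig import r
import cv2,pickle
s=r.sense();ci=r.camera_info("wrist");pickle.dump(ci,open("w3.pkl","wb"))
im=r.grab_frame("wrist");cv2.imwrite("pics/w3.png",im[:,:,::-1])
print(s["clock"],s["eef_pos"],s["tcp_rot"],s["contact_force"],s["wrist_torque"],s["opening"],s["qpos"])
E
```

```text
5.05 [ 541.90648029 -115.5354544   109.18018744] [-3.14011693e+00  8.48406683e-04  5.10510554e-01] [-2.69440766  4.56061252  0.97875804] [ 0.4285715   0.2468175  -0.11674071] 0.3450012603661639 [-2.13100566e-01  3.93952300e-01  1.88725336e+00  7.16874112e-04
  8.62000000e-01  8.46718766e-01]
```

View pics/w3.png

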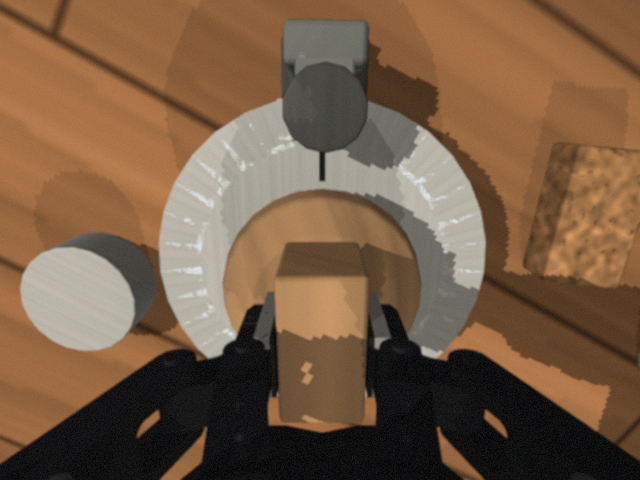

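```bash
python3 - <<'E'
from h import *
import pickle
ci=pickle.load(open("w3.pkl","rb"));im=cv2.imread("pics/w3.png")
g=im[:,:,1].astype(float)
for y in(155,160,165,170,175):
    row=255-g[y,305:340];w=np.clip(row-150,0,None);print(y,(w*np.arange(305,340)).sum()/w.sum(),end="; ")
print()
cv2.imwrite("pics/w3c.png",cv2.resize(im[10:200,260:400],None,fx=4,fy=3,interpolation=2))
an=lambda v:np.arctan2(v[1],v[0]); c=np.array([542.2,-116])
for u in(321.5,322.5):
    l=onplane(ci,[(u,155),(u,178)],62)[:,:2];print("line",an(l[0]-c),an(l[1]-c),an(l[0]-l[1]))
for u in(324,325.5):
    k=onplane(ci,[(u,107)],104)[0,:2];print("knob",k,np.hypot(*(k-c)),an(k-c))
p=onplane(ci,[(284,21),(367,21),(366,64),(284,64)],76)[:,:2];print("post",p.mean(0),np.hypot(*(p[0]-p[1])),an(p[:2].mean(0)-c),an(p[0]-p[1])+np.pi/2-np.pi)
print("axis ref",proj(ci,[[542.2,-116,62]]))
E
```

```text
155 321.73006134969324; 160 321.751497005988; 165 321.68436578171094; 170 321.7820895522388; 175 321.7754491017964; 
line 0.5165196876713276 0.5178888917678344 0.5107380350999469
line 0.5081814471549571 0.5073989923763929 0.5114854144321297
knob [611.04450343 -78.16556338] 78.55577793099425 0.5025081399551379
knob [611.31104289 -78.64115618] 78.56220122207324 0.49556873116235944
post [634.13456621 -65.90492763] 33.85529499068294 0.4990448805404073 0.5105983347695595
axis ref [[322.13585689 267.10437321]]
```

View pics/w3c.png

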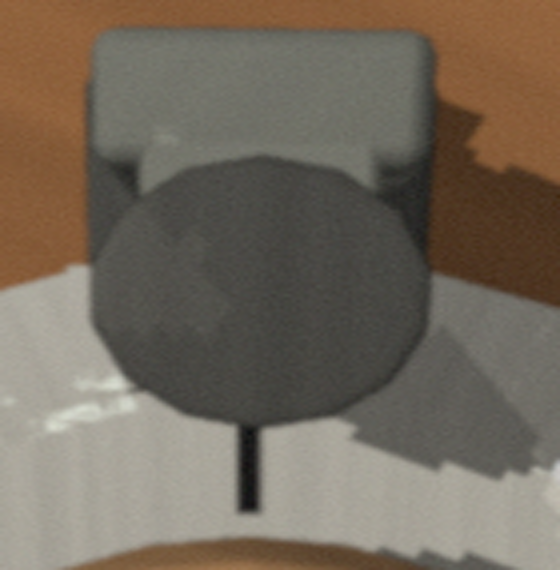

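The knob is at yaw about 0.50 and the line at about 0.513, so the error is within 1°. I'll trim by 0.012 rad, let go, and rise.

Call:
jog_arm(
  increments="0 0 0 0 0 0.012 -0.8; 0 0 0 0 0 0 -0.8; 0 0 0 0 0 0 0.7; 0 0 0 0 0 0 0.7; 0 0 0 0 0 0 0.7; 0 0 -0.3 0 0 0 0.7; 0 0 -2 0 0 0 0.7; 0 0 -3 0 0 0 0.7",
)

```text
clock: 5.9
eef_pos: [541.6, -116.0, 161.7]
tcp_rot: [-3.14, 0.002, 0.496]
contact_force: [0.4, -0.5, 1.2]
opening: 0.853
```

```bash
python3 - <<'E'
from rig import r
import cv2,pickle
s=r.sense();ci=r.camera_info("wrist");pickle.dump(ci,open("w4.pkl","wb"))
im=r.grab_frame("wrist");cv2.imwrite("pics/w4.png",im[:,:,::-1])
print(s["clock"],s["eef_pos"],s["tcp_rot"],s["contact_force"],s["wrist_torque"],s["opening"],s["qvel"])
E
```

```text
5.9 [ 541.60734375 -115.97763901  161.68907794] [-3.13964267e+00  2.39701913e-03  4.96137160e-01] [ 0.42741168 -0.50843595  1.23372014] [ 0.06371556 -0.00682846  0.03775444] 0.8527328587281474 [-6.06646356e-04 -4.15472753e-01 -2.54028734e-01  2.10300832e-03
  6.36565339e-01  1.00389012e-03]
```

View pics/w4.png

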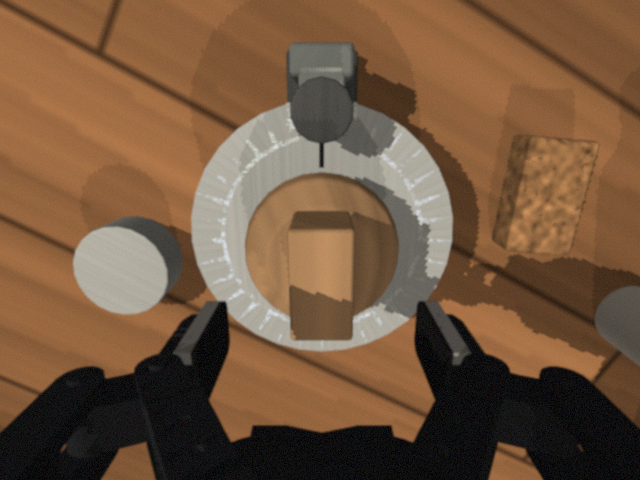

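The fingers are clear and the blank is released. The line (x≈321.5) points at the knob centre (x≈322). Next I'll shut the fingers and move over the knob.

Call:
jog_arm(
  increments="0.5 0 0 0 0 0 0; 1.5 0 0 0 0 0 -1; 2 0 0 0 0 0 -1; 2 0 0 0 0 0 -1; 1.5 0 0 0 0 0 -1; 0.4 0 0 0 0 0 -1; 0 0 0 0 0 0 -1; 0 0 0 0 0 0 -1",
  squeeze=40,
)

```text
clock: 6.75
eef_pos: [611.5, -78.6, 161.8]
tcp_rot: [-3.141, 0.001, 0.496]
contact_force: [-0.6, -0.8, 0.2]
opening: -0.003
```

```bash
python3 - <<'E'
from rig import r
import cv2,pickle
s=r.sense();ci=r.camera_info("wrist");pickle.dump(ci,open("w5.pkl","wb"))
im=r.grab_frame("wrist");cv2.imwrite("pics/w5.png",im[:,:,::-1])
print(s["clock"],s["eef_pos"],s["tcp_rot"],s["contact_force"],s["wrist_torque"],s["opening"])
E
```

```text
6.75 [611.49679523 -78.60636386 161.81311622] [-3.14100365e+00  1.06379364e-03  4.95899451e-01] [-0.60863162 -0.76142499  0.18958078] [-0.01202037  0.01224876 -0.00078709] -0.002627529865059929
```

View pics/w5.png

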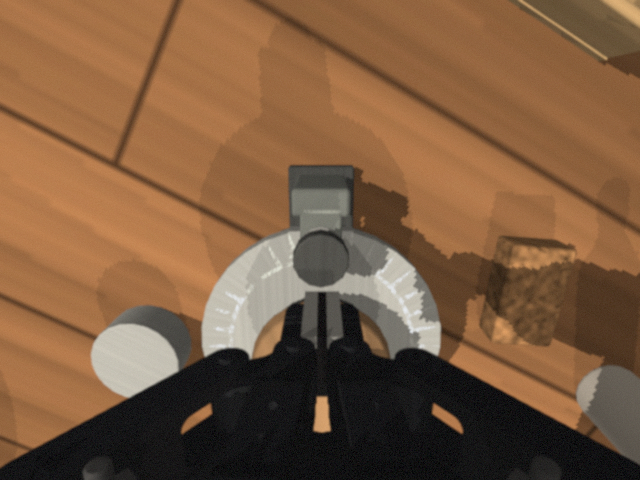

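The shut fingertips are above the knob at (320,258), with the TCP within 1 mm of its axis. I'll descend to just above it.

Call:
jog_arm(
  increments="-0.05 0 0.8 0 0 0 -1; 0 0 1.2 0 0 0 -1; 0 0 1.2 0 0 0 -1; 0 0 1 0 0 0 -1; 0 0 0.7 0 0 0 -1; 0 0 0.4 0 0 0 -1; 0 0 0 0 0 0 -1; 0 0 0 0 0 0 -1",
)

```text
clock: 7.6
eef_pos: [612.0, -78.8, 109.5]
tcp_rot: [3.141, -0.0, 0.496]
contact_force: [0.5, -0.1, 0.2]
opening: -0.001
```

Call:
jog_arm(
  increments="0 0 0.2 0 0 0 -1; 0 0 0.2 0 0 0 -1; 0 0 0.2 0 0 0 -1; 0 0 0.2 0 0 0 -1; 0 0 0.2 0 0 0 -1; 0 0 0.2 0 0 0 -1; 0 0 0 0 0 0 -1; 0 0 0 0 0 0 -1",
)

```text
clock: 8.4
eef_pos: [612.0, -78.8, 97.7]
tcp_rot: [3.141, -0.0, 0.496]
contact_force: [-1.5, -0.7, 6.4]
opening: -0.001
```

The TCP has travelled about 6 mm at about 7 N, matching the spring alone, so the pin has passed the 2 mm stop and is entering the notch. I'll push on to the bottom.

Call:
jog_arm(
  increments="0 0 0.15 0 0 0 -1; 0 0 0.15 0 0 0 -1; 0 0 0.15 0 0 0 -1; 0 0 0.1 0 0 0 -1; 0 0 0.1 0 0 0 -1; 0 0 0.05 0 0 0 -1; 0 0 0 0 0 0 -1; 0 0 0 0 0 0 -1",
)

```text
clock: 9.2
eef_pos: [612.1, -78.8, 91.9]
tcp_rot: [3.141, -0.001, 0.496]
contact_force: [-6.1, 1.4, 18.0]
opening: 0.004
```

TCP z is 91.9, which means 12 mm of travel, and 18 N exceeds the 11 N spring force, so the knob is on its stop. I'll check by camera.

```bash
python3 - <<'E'
from rig import r
import cv2
a=r.grab_frame("scene")[:,:,::-1];w=r.grab_frame("wrist")[:,:,::-1]
cv2.imwrite("pics/f.png",cv2.hconcat([cv2.resize(a[200:310,215:365],(400,293),interpolation=2),cv2.resize(w,(390,293))]))
t=r.grab_frame("top")[:,:,::-1];cv2.imwrite("pics/ftop.png",t)
s=r.sense();print(s["clock"],s["eef_pos"],s["contact_force"],s["wrist_torque"],abs(s["qvel"]).max())
E
```

```text
9.35 [612.08672119 -78.80932457  91.94159966] [-6.2951744   0.99761207 18.15627789] [0.15304622 0.95100968 0.05243792] 0.001257675003471204
```

View pics/f.png

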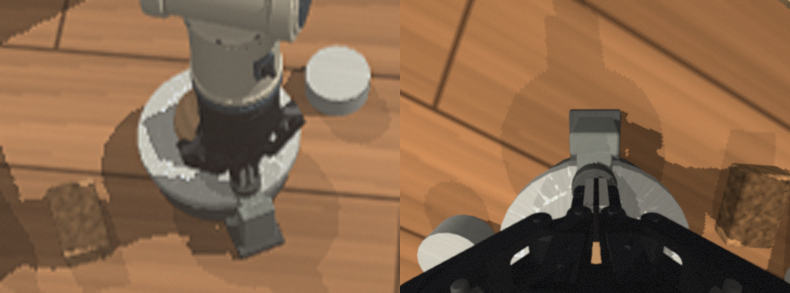

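View pics/ftop.png

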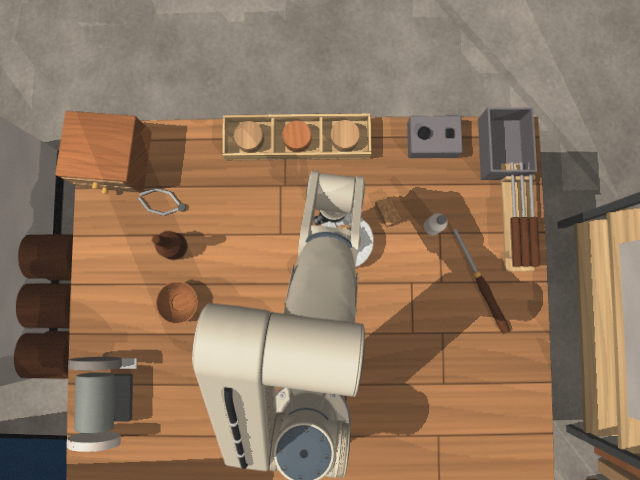

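The fingertips are on the lowered knob, which now sits near the top of the sleeve. The cork, bottle, gouge, bowl, mallet and caliper are where they were in the top view, and the tin is where it was in the scene view. I'm handing the job in.

```bash
python3 -c "
from rig import r
print(r.sign_off());s=r.sense();print(s['clock'],s['eef_pos'],s['contact_force'])"
```

```text
the job is handed in; nothing more can be done
None
the job is handed in; nothing more can be done
```

The notch is under the lock pin and the plunger is held fully down by the shut fingertips pressing on the knob. The job was handed in at about 9.4 s on the robot's clock.

**What I did:** I gripped the block on the spindle axis and turned it about -0.845 rad in total, including a small trim of -0.012. I then let go, rose clear, shut the fingers, moved over the knob and pushed it straight down.

**Last checks:**
- **Alignment:** after release, the plate's dark line pointed at the knob's centre to within about a pixel. I did not convert that last picture to an angle. Just before the trim, the line was about 0.01–0.02 rad off.
- **Depth:** the fingertips stopped at z = 91.9 mm, which is 12 mm below the knob's 104 mm rest height. The force was about 18 N, against 11 N for the spring at full travel, so the knob is on its stop. At about 6 mm of travel the force was about 6.4 N, close to the spring alone, so the pin went into the notch rather than stopping on the plate.
- **Bystanders:** none had visibly moved. In the final top view the arm hides the tin, so I checked that in the scene camera instead.

**Disagreements and limits:**
- **Angle estimates:** the fixed cameras gave a spindle angle of about 0.88 rad, the wrist camera about 0.83. I used the wrist value.
- **Off-centre push:** the fingertips ended about 1.5 mm from the knob's axis, with a side force of about 6 N.
- **Hold:** I pressed on top of the knob with both fingertips rather than gripping it by its sides.

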